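# Lock the paper trolley's new wheel on its stub axle with an R-clip

## Robot

A 6-joint arm with a two-finger parallel gripper is mounted at the origin on the work surface. World frame = base frame: x ahead of the robot, y to its left, z up, the work surface at z = 0. Lengths are in m, angles in rad, forces in N, time in s.
With the tool pointing down it reaches from about 0.4 to 0.925 m from the base axis. Payload 12.5 kg.
Tool frame: the origin (TCP) lies at the very end of the fingers, on their centre line; the grasp point (between the pads) lies 19 mm behind it (r.grasp_offset is the distance from the TCP to the grasp point, in m); x points along the fingers, y is the direction in which the jaws open and shut, and the axes are right-handed (so a half turn about x gives the same grasp; the last joint's range is limited). The gripper opens to 95 mm and grips with 3 to 60 N. Pads are 20 mm wide; open, the fingers measure 119 mm over their backs; the gripper's body (75 mm by 180 mm) begins 59 mm behind the grasp point.
Start: joints at [0.995, 0.491, 1.559, -0, 1.092, -0.106], TCP at [0.283, 0.557, 0.215] pointing down, gripper open.
Joint ranges: [-3.1, 3.1], [-0.84, 2.19], [0.05, 2.79], [-1.13, 4.28], [0.06, 2.93], [-2.69, 2.69]. Speed limits (rad/s): [2.22, 2.22, 2.79, 3.14, 3.14, 3.14].

## Interface

Orientations are given as a 3x3 rotation matrix whose columns are the frame's x, y, z axes.
In Python, from plant import r, imaging, ticket gives the robot as it stands.
- The arm moves only by the tool play_rows, never from a script. Its argument "deltas" is a list of rows, each a list of 3 entries, a list of its own where there are three numbers: the shift along the world's x, y, z in mm, then the turn, a rotation vector about the world's x, y, z in degrees, then the closure, from -1 (fully open) to 1 (shut). In form: [[[dx, dy, dz], [rx, ry, rz], jaw], ...]. A call has 1 to 20 rows; each row shifts and turns the commanded pose from where the row before left it; what a row does not reach is not made up. A row lasts 1/8 s, in which the tool goes at most 62.5 mm and 10.7 degrees, less where a joint would pass 70% of its speed; a pose out of reach is approached as far as the arm can. A call is refused whole if a number of a shift passes 62.5 or a number of a turn 10.7, either way. A call with a gripper value outside its range is refused whole. The fingers move at their own pace and stop on an object; "newtons" is the grip in N (left out, the last holds). Time passes only in rows, so rows that do not move let the fingers close. It gives the time, the measured TCP pose, the force and the opening at its end, in the units of the state.
- r.read_state(): the state, without advancing time (a new reading comes with each control period).
- imaging.capture(name): name is "scene" or "top"; returns a dict with "img" (384x512x3 uint8, red, green, blue), "K" (3x3 intrinsics, pixels), "eye" and "attitude" of the camera in the world. Camera axes: x right, y down, z forward; pixel columns grow to the right and rows downward; lengths in m; the calibration is good to about 2 mm. A picture is of the moment at which its call begins. There is no depth.
- ticket.hand_in(): hands the job in, once; it reports no verdict.
The state is a dict: "time_s": time; "qpos": joint angles; "joint_vel": joint speeds; "effort": joint torques, N m; "eef_pos": TCP position; "tcp_rot": TCP orientation; "wrist_force": force on the tool from outside, world axes, zero at the start; "wrist_torque": the same for the moment, N m; "finger_gap": opening from 0.0 (shut) to 1.0 (fully open).
Only numpy, scipy, OpenCV 4.12 (cv2) and the standard library are available. Lean on these libraries where they do the work, as an engineer would, in place of code of your own. Each camera call takes 0.05 s, during which the arm holds its last target. There are 200 camera calls.

## Task

The paper trolley's new wheel is stuck part-way down its tight stub axle and covers the cross-hole. Press it straight down, firmly but without ramming it, until its hub is fully home on the collar and the cross-hole stands clear; then pick up the larger of the two R-clips and push its straight leg right through the cross-hole until the bent leg has ridden over the axle and snapped round its far side, and let go. Feel your way with the clip rather than forcing it, and do not knock over the coffee cup.

Things in the scene. Friction and masses are not known exactly. Their poses are not given: they have to be found in the camera images.
- stub_axle: fixed unit: wood block, plate, split boss and, clamped in it, an upright axle 25 mm thick. Origin on the axle's centre line, z up. The 9 mm cross-hole (countersunk at its sides, open at both ends) is 17 mm below the axle's top. The axle's clamped height and turn are not reported: hole centre 124 to 154 mm above the origin, hole within 0.35 rad of y, parallel to the slot sawn across the axle's end
- wheel (a joint): height in m of the new wheel above home (10 to 18 mm at the start); 0: hub on the axle's collar, a hard stop. Slides only along the axle, friction about 9 N. 150 mm across; hub 48 mm across, its top 6 mm below the hole's centre when home; grey disc (radius 24 to 55 mm, ribbed) with its top 19 mm, tyre (55 to 75 mm) with its top 15 mm below the hole's centre when home
- clip: larger R-clip, steel wire 6 mm thick, 97 mm long, about 63 g, lying flat. Origin: centre of its round coil, 3 mm above the underside. The coil is 30 mm across and 12 mm high (two turns): grip it there, across y. x runs from the coil towards the tips, z up; the straight leg lies along y = -12 mm. Seated, the axle's centre line is 50 mm ahead of the coil's centre, on the straight leg's line
- clip_seat (a point): point on the clip's straight leg, 50 mm ahead of the coil's centre, at y = -12 mm in the clip's frame; with the clip seated it lies on the axle's centre line
- leg_tip (a point): end of the clip's straight leg, a rounded tip 4 mm thick, 82 mm ahead of the coil's centre at y = -12 mm in the clip's frame; with the clip seated it stands 32 mm beyond the axle's centre line
- bent_leg (a joint): how far the clip's sprung bent leg is pushed outward, in rad: 0 relaxed, about 0.02 when seated round the axle, about 0.1 while its neck rides over the axle. The push needed rises to about 10 N while riding over, then drops and even pulls at the snap; pushed some mm too far, the leg is forced open again
- bent_tip (a point): end of the clip's bent leg, 78 mm ahead of the coil's centre and 18.5 mm to the +y side of the straight leg's line when relaxed
- cup: white paper coffee cup, 84 mm across and 105 mm high, standing on the counter to the left of the axle (+y); origin at the centre of its foot
There are look-alikes about, which are no part of the job. Leave any blue look-alike of the clip alone. Leave any red look-alike of the stub_axle alone.

How it is judged:
By the outcome, as a careful person would: the job done as asked, in the order asked, and still so for the second after the job is handed in, with the robot touching nothing.
It also fails if it takes over 72 s, if anything falls off the work surface, if the arm or the gripper's body presses on something with over 40 N, if the wrist force passes 120 N, or if a joint passes its speed limit or range.

## Working session

There is one attempt and no reset: what is moved stays moved. The work goes in short steps, Python scripts to look and compute and a tool call to move; the robot and the scene stay as the last step left them, time stands still between calls to the robot, and variables do not carry over. Pictures are saved under pics/ and viewed, about 8 in all and at most 12, crops included, and the job is handed in when it is done.

Besides the shell and the picture viewer there is one more tool, called after "Emit:" in YAML: its name, and indented under it one key for each argument. play_rows: Moves the arm, as the interface text tells. Its arguments: {"type":"object","properties":{"deltas":{"type":"array","items":{"type":"array"}},"newtons":{"type":"number"}},"required":["deltas"]}

```bash
mkdir -p pics; ls; cat > h.py <<'E'
import numpy as np, cv2
from plant import r, imaging, ticket
def cap(n):
    c=imaging.capture(n); return c
def ray(c,u,v):
    K=np.array(c["K"]);R=np.array(c["attitude"]);d=R@np.linalg.inv(K)@np.array([u,v,1.]);return np.array(c["eye"]),d/np.linalg.norm(d)
def onz(c,u,v,z):
    e,d=ray(c,u,v);return e+d*(z-e[2])/d[2]
def proj(c,p):
    q=np.array(c["K"])@np.array(c["attitude"]).T@(np.array(p)-np.array(c["eye"]));return q[:2]/q[2]
def tri(c1,p1,c2,p2):
    e1,d1=ray(c1,*p1);e2,d2=ray(c2,*p2)
    A=np.stack([d1,-d2],1);t=np.linalg.lstsq(A,e2-e1,rcond=None)[0]
    a=e1+d1*t[0];b=e2+d2*t[1];return (a+b)/2,np.linalg.norm(a-b)
def save(c,f,box=None,s=1):
    im=c["img"][:,:,::-1]
    if box: im=im[box[1]:box[3],box[0]:box[2]]
    cv2.imwrite("pics/"+f,cv2.resize(im,None,fx=s,fy=s,interpolation=cv2.INTER_CUBIC))
E
python3 - <<'E'
from h import *
for n in("scene","top"):
    c=cap(n);save(c,n+"0.png",s=1.5);print(n,c["eye"],c["K"],c["attitude"])
s=r.read_state();print(s)
E
```

```text
pics
scene [ 1.10556926 -0.00626494  0.75585674] [[388.78272185   0.         253.09081605]
 [  0.         388.78272185 191.18902934]
 [  0.           0.           1.        ]] [[ 0.05884136  0.75063253 -0.6580946 ]
 [ 0.99818244 -0.05283895  0.0289803 ]
 [-0.01301947 -0.65860371 -0.75237733]]
top [0.31920084 0.03210036 1.3057438 ] [[495.27754353   0.         253.27549725]
 [  0.         495.27754353 199.23701045]
 [  0.           0.           1.        ]] [[-1.09601154e-02 -9.89257515e-01  1.45771896e-01]
 [-9.99939359e-01  1.09996269e-02 -5.34994480e-04]
 [-1.07418917e-03 -1.45768920e-01 -9.89318082e-01]]
{'time_s': 0.1, 'qpos': array([ 9.95393106e-01,  4.91496171e-01,  1.55937280e+00,  1.77292624e-06,
        1.09170466e+00, -1.05619373e-01]), 'joint_vel': array([-0.00046735, -0.0035342 ,  0.00012901, -0.00096038,  0.00190268,
        0.00078637]), 'effort': array([ 2.59138302e-03, -6.13628626e+01, -2.58605057e+01,  6.93897181e-02,
        4.69382980e-02, -8.87716124e-05]), 'eef_pos': array([0.28280967, 0.55712066, 0.21412753]), 'tcp_rot': array([[-5.35137581e-04,  4.52694029e-01,  8.91665761e-01],
       [-8.22151286e-04,  8.91665388e-01, -4.52694333e-01],
       [-9.99999519e-01, -9.75337903e-04, -1.04980681e-04]]), 'wrist_force': array([-0.42698365, -0.46279992, -0.09744013]), 'wrist_torque': array([ 0.0211818 , -0.01021765,  0.012596  ]), 'finger_gap': 1.0008471796453426}
```

View pics/scene0.png

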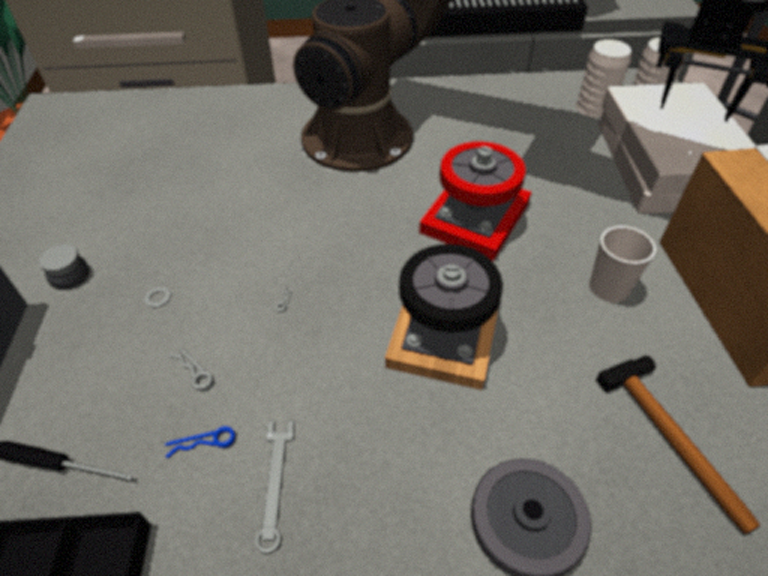

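View pics/top0.png

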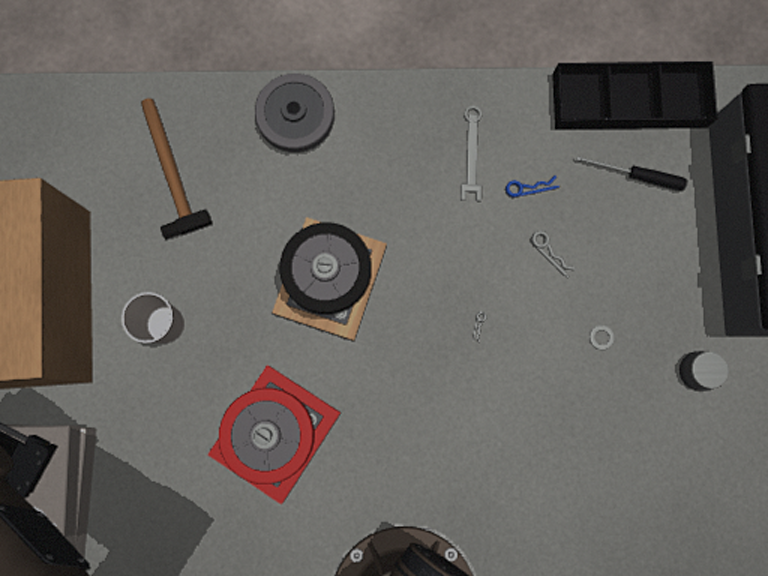

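The top view shows the axle unit with the black tyre at about (325,265) and the larger grey clip at (550,252). The blue and red look-alikes are separate. The cup is at (148,318), all in 1.5x pixels. Next I zoom in on the axle and the clip.

```bash
python3 - <<'E'
from h import *
a=cap("top");b=cap("scene")
def z(c,x0,y0,w,h,s): return cv2.resize(c["img"][y0:y0+h,x0:x0+w,::-1],(w*s,h*s),interpolation=cv2.INTER_CUBIC)
W=400
o=np.vstack([np.hstack([z(a,192,157,50,37,8),z(a,346,147,50,37,8)]),np.hstack([z(b,276,167,50,37,8),z(b,105,227,50,37,8)])])
cv2.imwrite("pics/col.png",o)
for n,c,box in(("top",a,(340,145,400,195)),("scene",b,(100,220,155,270))):
    g=cv2.cvtColor(c["img"],cv2.COLOR_RGB2GRAY)[box[1]:box[3],box[0]:box[2]].astype(float)
    d=g-cv2.medianBlur(g.astype(np.uint8),21)
    m=(d>25).astype(np.uint8);ys,xs=np.nonzero(m);print(n,len(xs),xs.min()+box[0],xs.max()+box[0],ys.min()+box[1],ys.max()+box[1])
    p=np.array([onz(c,x+box[0],y+box[1],.003) for x,y in zip(xs,ys)]);
    mu=p.mean(0);u,s,vt=np.linalg.svd(p-mu);t=(p-mu)@vt[0];print(mu,vt[0],t.min(),t.max(), p[t.argmin()],p[t.argmax()])
E
```

```text
top 28 356 376 155 179
[ 0.59482308 -0.26876969  0.003     ] [-0.77435802 -0.6327477  -0.        ] -0.0366595067387871 0.03930173869736453 [ 0.62845274 -0.25198873  0.003     ] [ 0.56764233 -0.29761864  0.003     ]Traceback (most recent call last):
  File "<stdin>", line 10, in <module>
    return umr_minimum(a, axis, None, out, keepdims, initial, where)
ValueError: zero-size array to reduction operation minimum which has no identity
```

View pics/col.png

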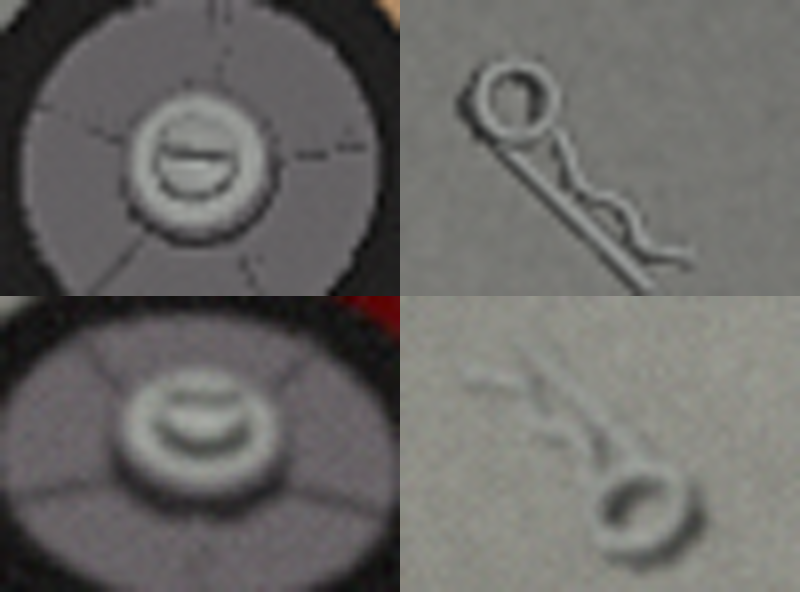

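```bash
python3 - <<'E'
from h import *
a=cap("top");b=cap("scene")
f=lambda x0,y0,x,y:(x0+x/8-.44,y0+y/8-.44)
ax,e=tri(a,f(192,157,194,156),b,f(276,167,203,101));print("axle top",ax,e)
s1=onz(a,*f(192,157,160,153.5),ax[2]);s2=onz(a,*f(192,157,236,157.5),ax[2]);d=s1-s2;print("slot top",d,np.arctan2(-d[0],d[1]))
s1=onz(b,*f(276,167,165,397-296),ax[2]);s2=onz(b,*f(276,167,240,393-296),ax[2]);d=s2-s1;print("slot scene",d,np.arctan2(-d[0],d[1]))
c=onz(a,*f(346,147,115,101),.009);print("coil top",c, "scene",onz(b,*f(105,227,242,505-296),.009))
l1=onz(a,*f(346,147,100,150),.003);l2=onz(a,*f(346,147,250,288),.003);d=l2-l1;d/=np.linalg.norm(d)
print("leg",l1,d,np.degrees(np.arctan2(d[1],d[0])),"offset",np.cross(d,(l1-c))[2])
# tip: extend
im=cv2.resize(a["img"][150:195,350:395,::-1],None,fx=12,fy=12,interpolation=cv2.INTER_CUBIC);cv2.imwrite("pics/clip.png",im)
print("cup",onz(a,148/1.5,318/1.5,.105))
R=r.read_state()["tcp_rot"];print(np.degrees(np.arctan2(R[1,1],R[0,1])))
E
```

```text
axle top [0.54667375 0.12050114 0.14754383] 0.0009300463769823223
slot top [0.00146411 0.02261402 0.        ] -0.06465340037709542
slot scene [-3.05842328e-05  2.01183792e-02  0.00000000e+00] 0.0015202123825443468
coil top [ 0.61549647 -0.25538077  0.009     ] scene [ 0.61741446 -0.25421957  0.009     ]
leg [ 0.60010577 -0.25096525  0.003     ] [-0.70331401 -0.71087931  0.        ] -134.69349629145276 offset -0.014046428883920716
cup [0.46882009 0.40934617 0.105     ]
63.08359550866111
```

View pics/clip.png

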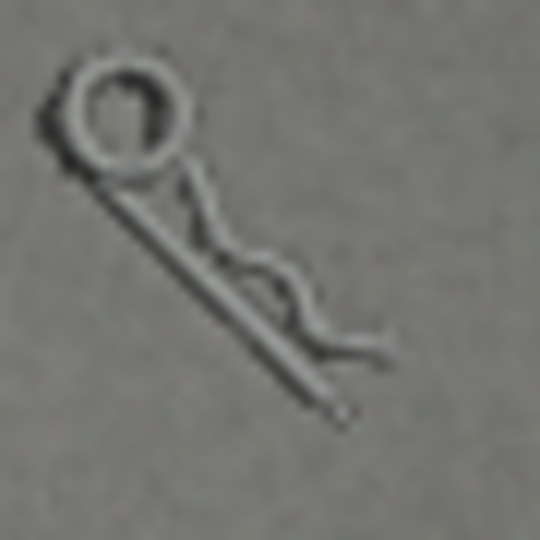

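Axle top is at (0.547, 0.1205, 0.1475), so the hole is at about 0.1305, inside the stated range. The clip coil is at (0.616, -0.255), pointing at about -135°. Next I move above the axle with the jaws along x, to straddle the axle on the hub.

Emit:
play_rows:
  deltas:
    - [[0,0,40],[0,0,0],0.35]
    - [[0,-50,0],[0,0,-9],0.35]
    - [[0,-50,0],[0,0,-9],0.35]
    - [[0,-50,0],[0,0,-9],0.35]
    - [[0,-50,0],[0,0,-9],0.35]
    - [[0,-50,0],[0,0,-9],0.35]
    - [[0,-50,0],[0,0,-9],0.35]
    - [[0,-50,0],[0,0,-9],0.35]
    - [[44,-14,0],[0,0,0],0.35]
    - [[44,-14,0],[0,0,0],0.35]
    - [[44,-14,0],[0,0,0],0.35]
    - [[44,-14,0],[0,0,0],0.35]
    - [[44,-15,0],[0,0,0],0.35]
    - [[44,-15,0],[0,0,0],0.35]
    - [[0,0,-30],[0,0,0],0.35]
    - [[0,0,-30],[0,0,0],0.35]
    - [[0,0,-20],[0,0,0],0.35]
    - [[0,0,0],[0,0,0],0.35]
    - [[0,0,0],[0,0,0],0.35]
  newtons: 20

```text
time_s: 2.68
eef_pos: [0.5473, 0.1214, 0.1755]
tcp_rot: [[0.001, 1.0, 0.001], [0.0, 0.001, -1.0], [-1.0, 0.001, -0.0]]
wrist_force: [0.0, -0.5, 0.1]
finger_gap: 0.323
```

```bash
python3 - <<'E'
from h import *
a=cap("top");b=cap("scene")
p=[proj(c,(.5467,.1205,.16)) for c in(a,b)]
def z(c,u,s=6):
    x,y=int(u[0])-33,int(u[1])-45
    return cv2.resize(c["img"][y:y+90,x:x+66,::-1],None,fx=s,fy=s,interpolation=cv2.INTER_CUBIC)
cv2.imwrite("pics/press0.png",np.hstack([z(a,p[0]),z(b,p[1])]))
s=r.read_state();print(s["eef_pos"],s["tcp_rot"],s["wrist_force"],s["finger_gap"]*95)
E
```

```text
[0.54731701 0.12137203 0.17571129] [[ 1.73654972e-03  9.99997365e-01  1.50116672e-03]
 [ 1.32292748e-04  1.50093924e-03 -9.99998865e-01]
 [-9.99998483e-01  1.73674634e-03 -1.29685943e-04]] [-0.20387757 -0.09248204  0.0393833 ] 30.649700821708084
```

View pics/press0.png

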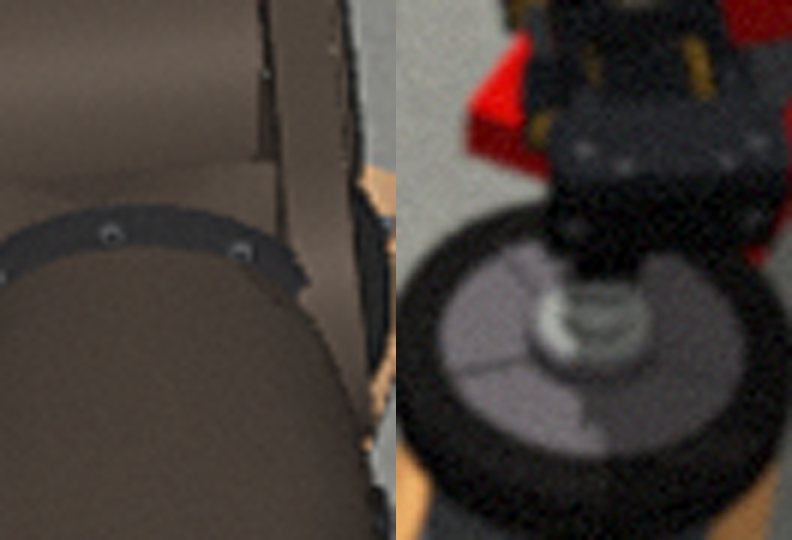

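Emit:
play_rows:
  deltas:
    - [[0,0,-8],[0,0,0],0.35]
    - [[0,0,-8],[0,0,0],0.35]
    - [[0,0,-6],[0,0,0],0.35]
    - [[0,0,-2],[0,0,0],0.35]
    - [[0,0,-2],[0,0,0],0.35]
    - [[0,0,-2],[0,0,0],0.35]
    - [[0,0,-2],[0,0,0],0.35]
    - [[0,0,-1],[0,0,0],0.35]
    - [[0,0,0],[0,0,0],0.35]

```text
time_s: 3.9
eef_pos: [0.5469, 0.1213, 0.1436]
tcp_rot: [[0.0, 1.0, 0.001], [-0.0, 0.001, -1.0], [-1.0, 0.0, 0.0]]
wrist_force: [-0.1, 0.4, 0.1]
finger_gap: 0.324
```

Emit:
play_rows:
  deltas:
    - [[0,0,-1.5],[0,0,0],0.35]
    - [[0,0,-1.5],[0,0,0],0.35]
    - [[0,0,-1.5],[0,0,0],0.35]
    - [[0,0,-1.5],[0,0,0],0.35]
    - [[0,0,0],[0,0,0],0.35]

```text
time_s: 4.53
eef_pos: [0.5469, 0.1213, 0.1376]
tcp_rot: [[0.0, 1.0, 0.001], [0.0, 0.001, -1.0], [-1.0, 0.0, -0.0]]
wrist_force: [-0.1, -0.7, -0.4]
finger_gap: 0.323
```

Emit:
play_rows:
  deltas:
    - [[0,0,-1.5],[0,0,0],0.35]
    - [[0,0,-1.5],[0,0,0],0.35]
    - [[0,0,0],[0,0,0],0.35]

```text
time_s: 4.9
eef_pos: [0.5469, 0.1213, 0.1345]
tcp_rot: [[0.0, 1.0, 0.001], [0.0, 0.001, -1.0], [-1.0, 0.0, -0.0]]
wrist_force: [0.3, 1.1, 0.4]
finger_gap: 0.325
```

Emit:
play_rows:
  deltas:
    - [[0,0,-1.5],[0,0,0],0.35]
    - [[0,0,-1.5],[0,0,0],0.35]
    - [[0,0,0],[0,0,0],0.35]

```text
time_s: 5.28
eef_pos: [0.5469, 0.1213, 0.1315]
tcp_rot: [[0.0, 1.0, 0.002], [-0.0, 0.002, -1.0], [-1.0, 0.0, 0.0]]
wrist_force: [0.7, -0.1, 0.3]
finger_gap: 0.325
```

Emit:
play_rows:
  deltas:
    - [[0,0,-1.5],[0,0,0],0.35]
    - [[0,0,-1.5],[0,0,0],0.35]
    - [[0,0,0],[0,0,0],0.35]

```text
time_s: 5.65
eef_pos: [0.5469, 0.1213, 0.1285]
tcp_rot: [[-0.0, 1.0, 0.001], [-0.0, 0.001, -1.0], [-1.0, -0.0, 0.0]]
wrist_force: [0.2, 0.4, 0.7]
finger_gap: 0.323
```

```bash
python3 - <<'E'
from h import *
b=cap("scene")
p=proj(b,(.5467,.1205,.14)).astype(int);x,y=p-40
save(b,"press1.png",(x-10,y-20,x+90,y+80),6)
s=r.read_state();print(s["eef_pos"],s["wrist_force"])
E
```

```text
[0.54685008 0.12129799 0.12845849] [0.02504974 0.18892317 0.03164883]
```

View pics/press1.png

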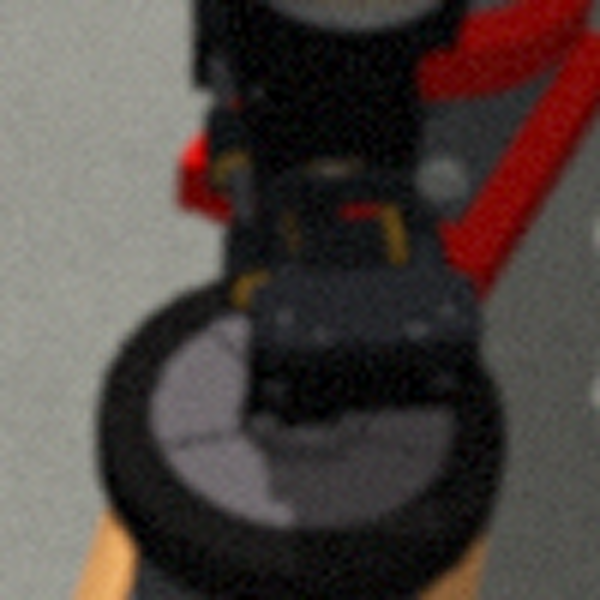

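The front finger hangs at about (345,360), just over the hub, with no contact yet. I keep lowering in small steps.

Emit:
play_rows:
  deltas:
    - [[0,0,-1],[0,0,0],0.35]
    - [[0,0,-1],[0,0,0],0.35]
    - [[0,0,0],[0,0,0],0.35]

```text
time_s: 6.08
eef_pos: [0.5469, 0.1213, 0.1266]
tcp_rot: [[-0.0, 1.0, 0.001], [-0.0, 0.001, -1.0], [-1.0, -0.0, 0.0]]
wrist_force: [0.3, -0.3, 0.9]
finger_gap: 0.324
```

Emit:
play_rows:
  deltas:
    - [[0,0,-1],[0,0,0],0.35]
    - [[0,0,-1],[0,0,0],0.35]
    - [[0,0,0],[0,0,0],0.35]

```text
time_s: 6.45
eef_pos: [0.547, 0.1214, 0.126]
tcp_rot: [[0.001, 1.0, 0.001], [0.0, 0.001, -1.0], [-1.0, 0.001, -0.0]]
wrist_force: [-4.4, -1.1, 17.2]
finger_gap: 0.322
```

```bash
python3 - <<'E'
from h import *
b=cap("scene");cur=b["img"]
old=cv2.resize(cv2.imread("pics/scene0.png"),(512,384),interpolation=cv2.INTER_AREA)[:,:,::-1]
cv2.imwrite("pics/s1.png",cur[:,:,::-1])
for nm,I in(("old",old),("new",cur)):
    g=cv2.GaussianBlur(cv2.cvtColor(np.ascontiguousarray(I),cv2.COLOR_RGB2GRAY),(3,3),0).astype(int)
    for u in (280,290,300,310):
        print(nm,u,g[190:236:2,u])
print([proj(b,(.5467+.0,.1205,z)) for z in(.12,.13,.14)])
s=r.read_state();print(s["eef_pos"],s["wrist_force"],s["wrist_torque"])
E
```

```text
old 280 [91 83 95 80 45 23 23 25 19 15  8  8 13 31 41 41 44 59 64 70 68 74 71]
old 290 [ 67  94 100  99 100  98  89  46  26  25  22  15  10   8  12  28  40  42
  42  41  41  41  41]
old 300 [114  59  66  94  94  92  92  85  46  24  24  21  14  10  11  13  33  42
  42  42  40  40  41]
old 310 [ 50  71  96 100 100  99  99  73  29  22  22  18  11   7  12  22  38  42
  40  46  73  89  80]
new 280 [107 106  94  90 105  89  51  28  25  26  22  16  10  11  20  38  49  63
  71  67  67  78  76]
new 290 [ 49  53  70 101 107 108 106 108  94  48  27  25  22  16  13  10  13  36
  45  45  46  46  46]
new 300 [11 30 55 47 50 55 56 58 58 54 27 17 15 18 12 14  9 20 39 46 46 45 46]
new 310 [28 46 48 56 59 59 58 59 55 43 23 16 14 16 11 12 13 30 44 49 78 92 84]
[array([299.71931574, 187.79192447]), array([300.07570835, 184.72180144]), array([300.4385249 , 181.59633969])]
[0.54705692 0.12136135 0.12595143] [-4.76093732 -1.39833212 17.13063817] [-0.22071085  1.08275652  0.00369161]
```

The wheel has already slid about 12 mm (tyre edge down about 4 px) and now stands against something firm. I press a little more to confirm the hard stop.

Emit:
play_rows:
  deltas:
    - [[0,0,-0.5],[0,0,0],0.35]
    - [[0,0,-0.5],[0,0,0],0.35]
    - [[0,0,0],[0,0,0],0.35]
    - [[0,0,0],[0,0,0],0.35]

```text
time_s: 7.0
eef_pos: [0.5471, 0.1214, 0.1258]
tcp_rot: [[0.002, 1.0, 0.002], [0.0, 0.002, -1.0], [-1.0, 0.002, -0.0]]
wrist_force: [-6.3, -0.8, 27.2]
finger_gap: 0.326
```

Held at 27 N without moving, so the hub is home with its top at z ≈ 0.126 and the hole centre at ≈ 0.132. I lift slightly and close gently on the axle to find its x centre.

Emit:
play_rows:
  deltas:
    - [[0,0,2],[0,0,0],0.35]
    - [[0,0,3],[0,0,0],0.35]
    - [[0,0,0],[0,0,0],0.6]
    - [[0,0,0],[0,0,0],0.6]
    - [[0,0,0],[0,0,0],0.6]
    - [[0,0,0],[0,0,0],0.6]
  newtons: 8

```text
time_s: 7.75
eef_pos: [0.548, 0.1213, 0.1289]
tcp_rot: [[0.003, 1.0, 0.001], [0.0, 0.001, -1.0], [-1.0, 0.003, -0.0]]
wrist_force: [6.7, 0.1, 0.9]
finger_gap: 0.258
```

Emit:
play_rows:
  deltas:
    - [[1,0,0],[0,0,0],0.6]
    - [[0,0,0],[0,0,0],0.6]

```text
time_s: 8.0
eef_pos: [0.5484, 0.1213, 0.1288]
tcp_rot: [[0.001, 1.0, 0.001], [0.0, 0.001, -1.0], [-1.0, 0.001, -0.0]]
wrist_force: [3.5, 1.1, 4.2]
finger_gap: 0.262
```

Emit:
play_rows:
  deltas:
    - [[0.5,0,0],[0,0,0],0.6]
    - [[0,0,0],[0,0,0],0.6]

```text
time_s: 8.25
eef_pos: [0.5485, 0.1213, 0.1288]
tcp_rot: [[0.0, 1.0, 0.001], [0.0, 0.001, -1.0], [-1.0, 0.0, -0.0]]
wrist_force: [3.3, -0.7, 4.0]
finger_gap: 0.26
```

Emit:
play_rows:
  deltas:
    - [[0,0,0],[0,0,0],0.1]
    - [[0,0,10],[0,0,0],0.1]
    - [[0,0,40],[0,0,0],0.1]
    - [[0,0,40],[0,0,0],-0.2]
    - [[8,-47,0],[0,0,-9],-0.2]
    - [[8,-47,0],[0,0,-9],-0.2]
    - [[8,-47,0],[0,0,-9],-0.2]
    - [[8,-47,0],[0,0,-9],-0.2]
    - [[9,-47,0],[0,0,-9],-0.2]
    - [[9,-47,0],[0,0,0],-0.2]
    - [[9,-47,0],[0,0,0],-0.2]
    - [[9,-47,0],[0,0,0],-0.2]
    - [[0,0,-50],[0,0,0],-0.2]
    - [[0,0,-50],[0,0,0],-0.2]
    - [[0,0,-50],[0,0,0],-0.2]
    - [[0,0,0],[0,0,0],-0.2]
    - [[0,0,0],[0,0,0],-0.2]

```text
time_s: 10.38
eef_pos: [0.6172, -0.255, 0.0707]
tcp_rot: [[0.002, 0.708, -0.706], [-0.001, -0.706, -0.708], [-1.0, 0.002, -0.0]]
wrist_force: [0.5, -0.1, 0.7]
finger_gap: 0.597
```

```bash
python3 - <<'E'
from h import *
a=cap("top");b=cap("scene")
s=r.read_state();print(s["eef_pos"],s["tcp_rot"][:,1],s["wrist_force"],s["finger_gap"]*95)
def z(c,p,w,h,sc):
    u=proj(c,p).astype(int);x,y=u[0]-w//2,u[1]-h//2;print(x,y)
    return cv2.resize(c["img"][y:y+h,x:x+w,::-1],None,fx=sc,fy=sc,interpolation=cv2.INTER_CUBIC)
A=z(a,(.5488,.1205,.149),40,30,10);B=z(b,(.5488,.1205,.149),40,30,10)
D=z(b,(.6,-.265,.02),80,60,5);C=z(a,(.6,-.265,.003),80,60,5)
cv2.imwrite("pics/p3.png",np.vstack([np.hstack([A,B]),np.hstack([C,D])]))
E
```

```text
[ 0.61740693 -0.25511116  0.07125565] [ 0.70819547 -0.70600843  0.00335667] [0.63886315 0.11402172 0.38129934] 56.83399194979374
195 160
280 164
89 213
323 135
```

View pics/p3.png

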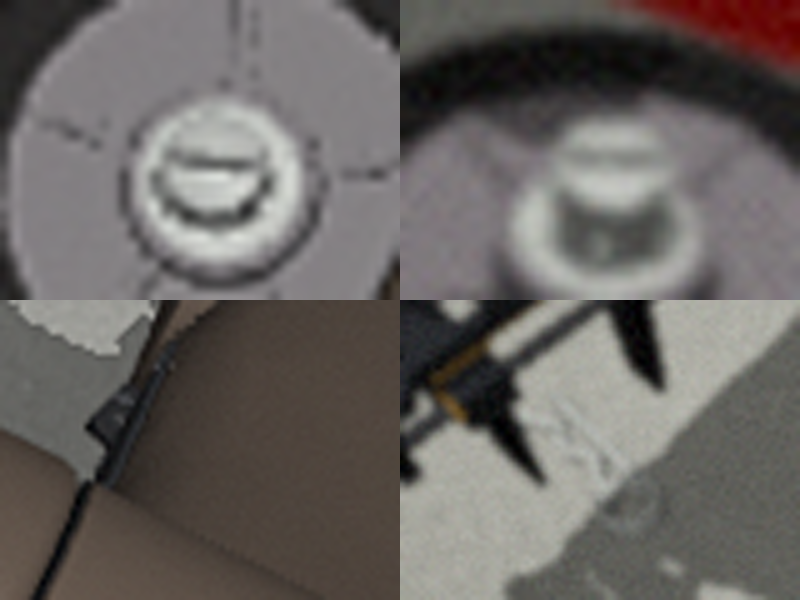

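The hub is home and the axle stands well proud of it; the slot is at (218,160) in the top crop. The fingers (540,480) and (660,385) hang above the coil at (635,500).

```bash
python3 - <<'E'
from h import *
a=cap("top");b=cap("scene")
print("tcp-coil exp px",proj(b,(.6174,-.2551,.009))-proj(b,(.6174,-.2551,.0712)), "coil exp crop", (proj(b,(.6174,-.2551,.009))-[323,135])*5+[400,300])
for n,c,x0,x1,y0,y1 in(("top",a,213,221,172,180),("scene",b,297,305,176,183)):
    g=cv2.cvtColor(c["img"],cv2.COLOR_RGB2GRAY).astype(float)
    print(g[y0:y1,x0:x1].astype(int))
    P=[]
    for x in range(x0,x1):
        col=g[y0:y1,x];w=np.clip(np.median(col)+10-col,0,None)**2;i=col[1:-2].argmin()+1;q=col[i-1:i+2]
        P.append((x,y0+i+.5*(q[0]-q[2])/(q[0]-2*q[1]+q[2])))
    print(np.round(P,2))
    k,m=np.polyfit(*np.array(P[1:-1]).T,1)
    e=[onz(c,x,k*x+m,.149) for x in(x0,x1)];d=e[0]-e[1];print(n,k,np.arctan(d[0]/d[1]))
E
```

```text
tcp-coil exp px [ 7.0775596  15.73605181] coil exp crop [-542.91295687  888.50976235]
[[166 171 177 178 175 170 176 195]
 [178 181 182 183 181 181 176 177]
 [171 177 183 192 188 186 183 179]
 [133 129 138 171 169 169 171 169]
 [124 107  98  93  95  88 100 128]
 [190 196 203 209 205 172 179 170]
 [185 187 191 195 201 206 210 175]
 [177 186 191 196 200 203 182 118]]
[[213.   175.62]
 [214.   175.7 ]
 [215.   175.78]
 [216.   175.9 ]
 [217.   175.9 ]
 [218.   175.99]
 [219.   175.97]
 [220.   175.99]]
top 0.05774082282513762 0.06983319977933045
[[111 136 143 146 150 146 142 140]
 [150 165 174 173 175 174 168 160]
 [146 157 168 169 172 168 168 161]
 [134 130 142 146 139 141 141 138]
 [150 147 144 153 147 146 142 137]
 [172 182 181 182 180 176 175 176]
 [171 188 192 194 196 196 189 180]]
[[297.   178.93]
 [298.   179.11]
 [299.   179.43]
 [300.   179.27]
 [301.   179.3 ]
 [302.   179.34]
 [303.   179.46]
 [304.   179.52]]
scene 0.043914109989898975 0.1312521586647286
```

Emit:
play_rows:
  deltas:
    - [[0,0,-20],[0,0,0],-0.2]
    - [[0,0,-20],[0,0,0],-0.2]
    - [[0,0,-15],[0,0,0],-0.2]
    - [[0,0,-8],[0,0,0],-0.2]
    - [[0,0,-3],[0,0,0],-0.2]
    - [[0,0,0],[0,0,0],-0.2]

```text
time_s: 11.32
eef_pos: [0.6166, -0.2547, 0.0027]
tcp_rot: [[0.0, 0.708, -0.706], [-0.0, -0.706, -0.708], [-1.0, 0.0, -0.0]]
wrist_force: [0.3, 0.6, -0.2]
finger_gap: 0.603
```

Emit:
play_rows:
  deltas:
    - [[0,0,0],[0,0,0],0.5]
    - [[0,0,0],[0,0,0],0.5]
    - [[0,0,0],[0,0,0],0.5]
    - [[0,0,0],[0,0,0],0.5]
    - [[0,0,0],[0,0,0],0.5]
    - [[0,0,2],[0,0,0],0.5]
    - [[0,0,20],[0,0,0],0.5]
    - [[0,0,0],[0,0,0],0.5]
  newtons: 30

```text
time_s: 12.32
eef_pos: [0.6174, -0.2552, 0.0268]
tcp_rot: [[0.003, 0.708, -0.706], [-0.002, -0.706, -0.708], [-1.0, 0.003, -0.001]]
wrist_force: [0.3, -0.3, -1.0]
finger_gap: 0.311
```

Clip is held (gap 29.5 mm). Next I carry it to the +y side of the axle, turned 41° so the leg points along the hole towards -y. The cup is well clear there.

Emit:
play_rows:
  deltas:
    - [[0,0,50],[0,0,0],0.5]
    - [[0,0,60],[0,0,0],0.5]
    - [[0,0,60],[0,0,0],0.5]
    - [[-4,44,30],[0,0,5],0.5]
    - [[-5,44,0],[0,0,6],0.5]
    - [[-5,44,0],[0,0,6],0.5]
    - [[-5,44,0],[0,0,6],0.5]
    - [[-5,44,0],[0,0,6],0.5]
    - [[-5,44,0],[0,0,6],0.5]
    - [[-4,44,0],[0,0,6],0.5]
    - [[-4,44,0],[0,0,0],0.5]
    - [[-4,44,0],[0,0,0],0.5]
    - [[-4,44,0],[0,0,0],0.5]
    - [[-4,44,0],[0,0,0],0.5]
    - [[0,0,-35],[0,0,0],0.5]
    - [[0,0,-35],[0,0,0],0.5]
    - [[0,0,0],[0,0,0],0.5]
    - [[0,0,0],[0,0,0],0.5]

```text
time_s: 14.58
eef_pos: [0.568, 0.2294, 0.156]
tcp_rot: [[0.001, 0.998, -0.068], [0.0, -0.068, -0.998], [-1.0, 0.001, -0.0]]
wrist_force: [-0.3, -0.3, -0.5]
finger_gap: 0.31
```

```bash
python3 - <<'E'
from h import *
a=cap("top");b=cap("scene")
s=r.read_state();print(s["eef_pos"],s["tcp_rot"][:,1],s["wrist_force"],s["wrist_torque"],s["finger_gap"]*95)
def z(c,p,w,h,sc):
    u=proj(c,p).astype(int);x,y=u[0]-w//2,u[1]-h//2;print(x,y)
    return cv2.resize(c["img"][y:y+h,x:x+w,::-1],None,fx=sc,fy=sc,interpolation=cv2.INTER_CUBIC)
B=z(b,(.5488,.16,.15),80,60,10);A=z(a,(.5488,.16,.15),60,60,6)
cv2.imwrite("pics/p4.png",B);cv2.imwrite("pics/p4a.png",A)
p=s["eef_pos"]
for n,c in(("scene",b),("top",a)): print(n,"axle top",proj(c,(.5488,.1205,.149)))
E
```

```text
[0.56813125 0.22937896 0.15632788] [ 0.99764732 -0.06851217  0.00243142] [-0.2369849  -0.77134478 -0.03725283] [-0.08729155  0.01656168 -0.07819513] 29.331064101148375
279 148
168 145
scene axle top [300.90852076 179.45539288]
top axle top [215.56937762 175.03973782]
```

View pics/p4.png

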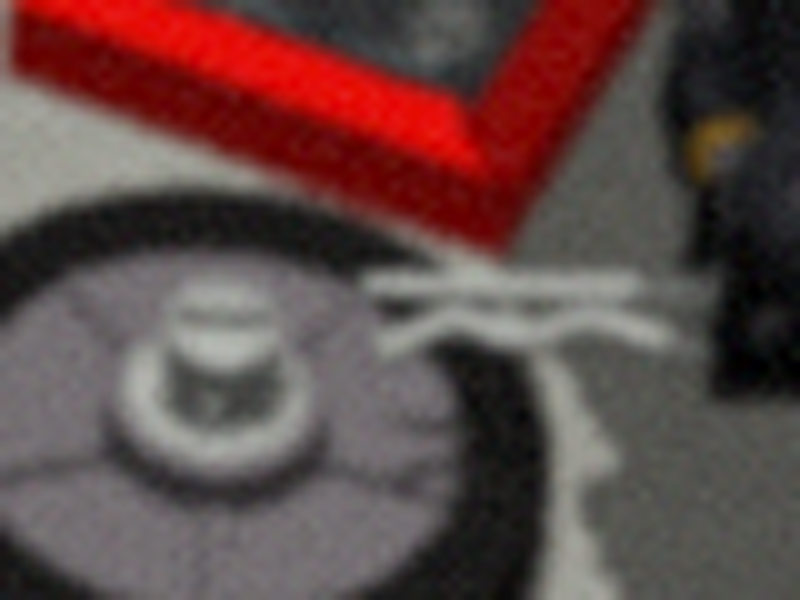

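The scene view shows the straight leg from tip (365,285) to (635,283), with the bent leg on the camera side and the axle top at (220,320). The clip is held straight. I'll check the numbers.

```bash
python3 - <<'E'
from h import *
b=cap("scene")
f=lambda x,y:(279+x/10-.45,148+y/10-.45)
t=onz(b,*f(365,285),.1566);u=onz(b,*f(635,283),.1566);d=t-u
print("tip",t,"leg",u,"dir",d/np.linalg.norm(d),np.arctan(d[0]/d[1]))
print("axle top", onz(b,*f(218,318),.149))
s=r.read_state();R=s["tcp_rot"];y=R[:,1]*[1,1,0];x=np.cross(y,[0,0,1]);print("exp tip",s["eef_pos"]+82e-3*x-.012*y, x)
E
```

```text
tip [0.5481318  0.15005622 0.1566    ] leg [0.55160404 0.20691223 0.1566    ] dir [-0.06095715 -0.99814038  0.        ] 0.060994965178182946
axle top [0.54841221 0.11936017 0.149     ]
exp tip [0.55041253 0.14836103 0.15618189] [-0.06854101 -0.99764574  0.        ]
```

View pics/p4a.png

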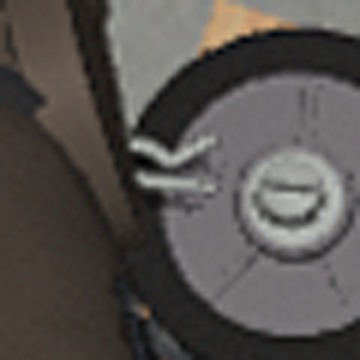

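```bash
python3 - <<'E'
from h import *
a=cap("top");b=cap("scene")
f=lambda x,y:(279+x/10-.45,148+y/10-.45)
g=lambda x,y:(168+x/6-.42,145+y/6-.42)
print("tri tip",tri(a,g(213,187),b,f(365,285)))
print("tri axle",tri(a,g(291,185),b,f(218,318)))
print("top tip@.1566",onz(a,*g(213,187),.1566),"axle@.149",onz(a,*g(291,185),.149))
print("top leg",onz(a,*g(140,177),.1566))
G=cv2.cvtColor(a["img"],cv2.COLOR_RGB2GRAY);print(G[168:180,190:206])
G=cv2.cvtColor(b["img"],cv2.COLOR_RGB2GRAY);print(G[172:184,312:345:2])
E
```

```text
tri tip (array([0.54636898, 0.1500754 , 0.15471476]), np.float64(0.0009308500711189271))
tri axle (array([0.54798314, 0.1193882 , 0.14853465]), np.float64(0.00013545526263752358))
top tip@.1566 [0.54592096 0.14941976 0.1566    ] axle@.149 [0.54788193 0.11928569 0.149     ]
top leg [0.55025192 0.1781895  0.1566    ]
[[143 135 119  92  50  26  28  46  93 111 113 164 167 160  99 113]
 [182 173 182 170 121  75  25  73 134 147 162 180 122 109  97 113]
 [ 54  75 125 147 177 155  92 131 170 184 132 104  88 115 114 114]
 [ 18   9  24  71 143 174 169 182 154 105  62  65  87 120 115 108]
 [ 21  17  10  16  56 117 129 111  65  43  62  66  76 114 113 100]
 [ 48  87  55  49  44  46  58  46  65  67  82  98  80 101 107 115]
 [ 82 159 139 132 128 127 118 105 107 105 116 114 116 108  83 107]
 [ 45 115 175 172 174 181 178 172 168 168 160 118 132 130 107 118]
 [ 31  44  67  69  83 119 123 120 123 129 136 134 159 150  94 116]
 [ 29  27  26  25  31  72 104  77  87  97 101 108  82  93 115 117]
 [ 31  28  26  18  22  48  70  66  77 110 109 108 116 117 113 118]
 [ 31  34  29  27  37  71  89  87  78  68  80 
[... 174 characters left out ...]
 51  61  69  95 142 146 117  93  92  90  99  93  99  93  85]
 [ 58  63 108 117 130 131 159 167 151 134 133 134 135 137 137 116  98]
 [ 92  82 137 144 155 154 158 172 161 159 156 157 159 157 163 139 102]
 [105  96 112 119 118 128 137 129 141 139 135 134 144 145 145 127 102]
 [106  97  80  55  73 109 129 113 117 119  93 109 133 140 125  99  93]
 [103 109  92  62  96 142 153 140 136 132 105 128 152 158 153 126 101]
 [100 113 116 115 140 150 136 151 169 157 150 151 147 145 165 162 140]
 [111 113 122 150 155 122  84 121 158 172 154 136 110 107 127 152 157]
 [108 113 128 150 125  72  40  65 111 126 129 105  82  83  91 112 139]
 [112 113 120 131 102  49  24  28  50  70 118 112  80  83  81  86  99]]
```

```bash
python3 - <<'E'
from h import *
a=cap("top");b=cap("scene")
def line(c,cols,rows,z):
    g=cv2.cvtColor(c["img"],cv2.COLOR_RGB2GRAY).astype(float);P=[]
    for u in cols:
        q=g[rows,u];i=int(q.argmax());l,m,h=q[i-1:i+2];P.append(onz(c,u,rows[i]+.5*(l-h)/(l-2*m+h),z))
    P=np.array(P);k=np.polyfit(P[:,1],P[:,0],1);print("x=%.4f at y=.160, slope %.3f, res %.4f"%(np.polyval(k,.16),k[0],np.std(P[:,0]-np.polyval(k,P[:,1]))),P[[0,-1]])
for z in(.1546,.1566):
  line(a,range(192,200),range(173,178),z)
  line(b,range(316,341),range(174,179),z)
E
```

```text
x=0.5476 at y=.160, slope 0.072, res 0.0001 [[0.54887756 0.17585865 0.1546    ]
 [0.54749388 0.15928368 0.1546    ]]
x=0.5464 at y=.160, slope 0.087, res 0.0006 [[0.54621412 0.15261655 0.1546    ]
 [0.5502552  0.20313682 0.1546    ]]
x=0.5472 at y=.160, slope 0.072, res 0.0001 [[0.54847852 0.17560889 0.1566    ]
 [0.54709724 0.15906272 0.1566    ]]
x=0.5483 at y=.160, slope 0.087, res 0.0006 [[0.54807474 0.15208805 0.1566    ]
 [0.55210237 0.20244027 0.1566    ]]
```

```bash
python3 - <<'E'
from h import *
for n in("top","scene"):
    c=cap(n);g=cv2.GaussianBlur(cv2.cvtColor(c["img"],cv2.COLOR_RGB2GRAY),(3,3),0).astype(np.float32)
    zd=.1125
    for it in range(2):
        P=[];cx,cy=(.548,.120) if it==0 else C[:2]
        for t in np.radians(np.arange(0,360,4)):
            if (n=="top" and 40<np.degrees(t)<140) or(n=="scene" and (40<np.degrees(t)<270)) : continue
            rr=np.arange(.045,.064,.0005)
            uv=np.array([proj(c,(cx+q*np.cos(t),cy+q*np.sin(t),zd)) for q in rr],np.float32)
            v=cv2.remap(g,uv[:,0].reshape(1,-1),uv[:,1].reshape(1,-1),cv2.INTER_LINEAR)[0]
            d=np.diff(v);k=d.argmin()
            if d[k]<-4: P.append((cx+rr[k]*np.cos(t),cy+rr[k]*np.sin(t)))
        P=np.array(P)
        w=np.ones(len(P),bool)
        for _ in range(4):
            A=np.c_[2*P,np.ones(len(P))];s=np.linalg.lstsq(A[w],(P**2).sum(1)[w],rcond=None)[0];rad=np.sqrt(s[2]+s[0]**2+s[1]**2)
            e=np.hypot(*(P-s[:2]).T)-rad;w=abs(e)<.0015
        C=s
    print(n,"centre",s[:2],"r",rad,w.sum(),len(P),np.std(e[w]))
E
```

```text
top centre [0.54720936 0.12005653] r 0.05400028548686511 65 66 0.0005649564488527146
scene centre [0.54501476 0.12104372] r 0.05533161991262814 32 33 0.0005001576300822352
```

Measured in the same image, the leg line runs about 2 mm towards -x of the hole axis. I shift +2 mm in x, lower to hole height (0.132) and approach slowly, watching forces.

Emit:
play_rows:
  deltas:
    - [[2,0,-10],[0,0,0],0.5]
    - [[0,0,-10],[0,0,0],0.5]
    - [[0,0,-4.3],[0,0,0],0.5]
    - [[-0.4,-5,0],[0,0,0],0.5]
    - [[-0.4,-5,0],[0,0,0],0.5]
    - [[0,0,0],[0,0,0],0.5]
    - [[0,0,0],[0,0,0],0.5]

```text
time_s: 15.9
eef_pos: [0.5688, 0.2193, 0.1307]
tcp_rot: [[0.001, 0.998, -0.069], [0.0, -0.069, -0.998], [-1.0, 0.001, -0.0]]
wrist_force: [0.4, -0.2, 0.1]
finger_gap: 0.305
```

```bash
python3 - <<'E'
from h import *
b=cap("scene");a=cap("top")
s=r.read_state();print(s["eef_pos"],s["wrist_force"],s["wrist_torque"])
def z(c,x,y,w,h,sc): return cv2.resize(c["img"][y:y+h,x:x+w,::-1],None,fx=sc,fy=sc,interpolation=cv2.INTER_CUBIC)
cv2.imwrite("pics/p5.png",np.hstack([z(b,286,158,50,50,8),z(a,185,150,50,50,8)]))
E
```

```text
[0.56867214 0.2193868  0.13051012] [-0.31678918  0.53976952 -0.10041444] [-0.071624    0.01234446  0.06085209]
```

View pics/p5.png

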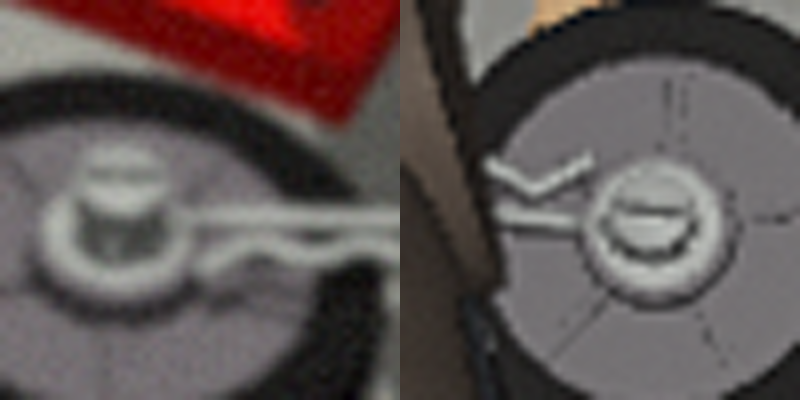

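The leg at (185–400,217) in the scene crop runs level with the hole height. In the top crop the line (580,222) heads to the axle within about 1 mm. I trim +0.5 mm x and +1 mm z and feel forward.

Emit:
play_rows:
  deltas:
    - [[0.5,0,1],[0,0,0],0.5]
    - [[-0.1,-2,0],[0,0,0],0.5]
    - [[-0.2,-2,0],[0,0,0],0.5]
    - [[-0.1,-2,0],[0,0,0],0.5]
    - [[-0.1,-1,0],[0,0,0],0.5]
    - [[0,0,0],[0,0,0],0.5]

```text
time_s: 16.75
eef_pos: [0.5687, 0.2122, 0.1314]
tcp_rot: [[0.0, 0.998, -0.068], [0.0, -0.068, -0.998], [-1.0, 0.0, -0.0]]
wrist_force: [0.2, -0.0, -0.9]
finger_gap: 0.305
```

Emit:
play_rows:
  deltas:
    - [[-0.1,-1.5,0],[0,0,0],0.5]
    - [[-0.1,-1.5,0],[0,0,0],0.5]
    - [[0,0,0],[0,0,0],0.5]

```text
time_s: 17.12
eef_pos: [0.5684, 0.2092, 0.1314]
tcp_rot: [[0.0, 0.998, -0.068], [-0.0, -0.068, -0.998], [-1.0, 0.0, 0.0]]
wrist_force: [0.3, 0.3, -0.1]
finger_gap: 0.31
```

Emit:
play_rows:
  deltas:
    - [[-0.1,-1.5,0],[0,0,0],0.5]
    - [[-0.1,-1.5,0],[0,0,0],0.5]
    - [[0,0,0],[0,0,0],0.5]

```text
time_s: 17.5
eef_pos: [0.5682, 0.2062, 0.1314]
tcp_rot: [[0.0, 0.998, -0.068], [-0.0, -0.068, -0.998], [-1.0, 0.0, 0.0]]
wrist_force: [0.4, 0.6, -0.3]
finger_gap: 0.312
```

Emit:
play_rows:
  deltas:
    - [[-0.1,-1.5,0],[0,0,0],0.5]
    - [[-0.1,-1.5,0],[0,0,0],0.5]
    - [[0,0,0],[0,0,0],0.5]

```text
time_s: 17.88
eef_pos: [0.5681, 0.2032, 0.1314]
tcp_rot: [[0.0, 0.998, -0.068], [-0.0, -0.068, -0.998], [-1.0, 0.0, -0.0]]
wrist_force: [-0.1, -0.0, -0.4]
finger_gap: 0.308
```

Emit:
play_rows:
  deltas:
    - [[-0.1,-2,0],[0,0,0],0.5]
    - [[-0.2,-2,0],[0,0,0],0.5]
    - [[-0.1,-2,0],[0,0,0],0.5]
    - [[0,0,0],[0,0,0],0.5]

```text
time_s: 18.38
eef_pos: [0.5678, 0.1972, 0.1314]
tcp_rot: [[0.0, 0.998, -0.068], [0.0, -0.068, -0.998], [-1.0, 0.0, -0.0]]
wrist_force: [1.4, 0.5, -0.8]
finger_gap: 0.309
```

Emit:
play_rows:
  deltas:
    - [[-0.1,-2,0],[0,0,0],0.5]
    - [[-0.2,-2,0],[0,0,0],0.5]
    - [[0,0,0],[0,0,0],0.5]

```text
time_s: 18.75
eef_pos: [0.5678, 0.1932, 0.1315]
tcp_rot: [[0.001, 0.998, -0.068], [0.0, -0.068, -0.998], [-1.0, 0.001, -0.0]]
wrist_force: [4.1, 1.2, -0.5]
finger_gap: 0.312
```

Emit:
play_rows:
  deltas:
    - [[0.6,0,0],[0,0,0],0.5]
    - [[-0.1,-1,0],[0,0,0],0.5]
    - [[0,0,0],[0,0,0],0.5]

```text
time_s: 19.12
eef_pos: [0.568, 0.1925, 0.1315]
tcp_rot: [[0.001, 0.998, -0.068], [0.0, -0.068, -0.998], [-1.0, 0.001, -0.0]]
wrist_force: [3.5, 3.4, -1.0]
finger_gap: 0.31
```

Emit:
play_rows:
  deltas:
    - [[-0.1,-2,0],[0,0,0],0.5]
    - [[0,0,0],[0,0,0],0.5]

```text
time_s: 19.38
eef_pos: [0.5681, 0.1903, 0.1315]
tcp_rot: [[0.001, 0.998, -0.068], [-0.0, -0.068, -0.998], [-1.0, 0.001, -0.0]]
wrist_force: [4.3, 1.3, -0.2]
finger_gap: 0.308
```

Emit:
play_rows:
  deltas:
    - [[0.5,0,0],[0,0,0],0.5]
    - [[0,-2,0],[0,0,0],0.5]
    - [[0,0,0],[0,0,0],0.5]

```text
time_s: 19.75
eef_pos: [0.5683, 0.1885, 0.1314]
tcp_rot: [[0.0, 0.998, -0.069], [0.001, -0.069, -0.998], [-1.0, 0.0, -0.001]]
wrist_force: [4.0, 3.3, 0.3]
finger_gap: 0.309
```

Emit:
play_rows:
  deltas:
    - [[0,-2,0],[0,0,0],0.5]
    - [[0,0,0],[0,0,0],0.5]

```text
time_s: 20.0
eef_pos: [0.5682, 0.1864, 0.1314]
tcp_rot: [[0.0, 0.998, -0.069], [0.0, -0.069, -0.998], [-1.0, 0.0, -0.0]]
wrist_force: [4.8, 1.3, 0.3]
finger_gap: 0.308
```

```bash
python3 - <<'E'
from h import *
s=r.read_state();print(s["eef_pos"],s["wrist_force"],s["wrist_torque"])
b=cap("scene");a=cap("top")
def z(c,x,y,w,h,sc): return cv2.resize(c["img"][y:y+h,x:x+w,::-1],None,fx=sc,fy=sc,interpolation=cv2.INTER_CUBIC)
cv2.imwrite("pics/p6.png",np.hstack([z(b,280,158,50,50,8),z(a,195,150,50,50,8)]))
E
```

```text
[0.56820821 0.18641982 0.13140585] [4.77887888 1.33094602 0.29295236] [ 0.20073748 -0.62730757  0.1787861 ]
```

View pics/p6.png

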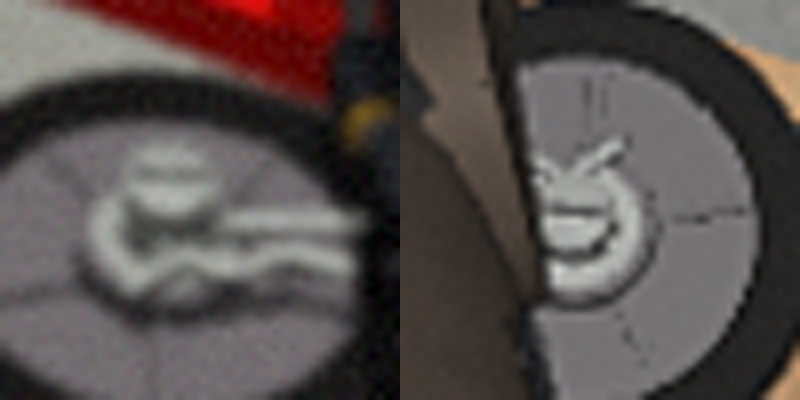

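Pictures so far: the straight leg is in the hole, and the bent leg lies along the camera side of the axle with its tip at about (615,150) in the top crop. I continue gently, easing +x against the side force.

Emit:
play_rows:
  deltas:
    - [[0.4,-2,0],[0,0,0],0.5]
    - [[0.2,-2,0],[0,0,0],0.5]
    - [[0,0,0],[0,0,0],0.5]

```text
time_s: 20.48
eef_pos: [0.5684, 0.1821, 0.1312]
tcp_rot: [[-0.001, 0.998, -0.068], [-0.0, -0.068, -0.998], [-1.0, -0.001, 0.001]]
wrist_force: [1.0, -0.5, 0.8]
finger_gap: 0.307
```

Emit:
play_rows:
  deltas:
    - [[0,-1.5,0],[0,0,0],0.5]
    - [[0,-1.5,0],[0,0,0],0.5]
    - [[0,0,0],[0,0,0],0.5]

```text
time_s: 20.85
eef_pos: [0.5685, 0.179, 0.1312]
tcp_rot: [[-0.001, 0.998, -0.068], [-0.0, -0.068, -0.998], [-1.0, -0.001, 0.0]]
wrist_force: [-0.1, 0.0, 0.8]
finger_gap: 0.308
```

Emit:
play_rows:
  deltas:
    - [[-0.1,-1.5,0],[0,0,0],0.5]
    - [[-0.1,-1.5,0],[0,0,0],0.5]
    - [[0,0,0],[0,0,0],0.5]

```text
time_s: 21.22
eef_pos: [0.5683, 0.1758, 0.1312]
tcp_rot: [[-0.001, 0.998, -0.068], [-0.001, -0.068, -0.998], [-1.0, -0.001, 0.001]]
wrist_force: [-0.5, -1.6, -0.7]
finger_gap: 0.311
```

Emit:
play_rows:
  deltas:
    - [[-0.1,-1.5,0],[0,0,0],0.5]
    - [[0,0,0],[0,0,0],0.5]

```text
time_s: 21.48
eef_pos: [0.5684, 0.1747, 0.1313]
tcp_rot: [[-0.0, 0.998, -0.068], [-0.0, -0.068, -0.998], [-1.0, -0.0, 0.0]]
wrist_force: [-0.8, 0.4, -0.7]
finger_gap: 0.31
```

Emit:
play_rows:
  deltas:
    - [[-0.1,-1.5,0],[0,0,0],0.5]
    - [[0,0,0],[0,0,0],0.5]

```text
time_s: 21.72
eef_pos: [0.5683, 0.1732, 0.1313]
tcp_rot: [[-0.0, 0.998, -0.068], [-0.0, -0.068, -0.998], [-1.0, -0.0, 0.0]]
wrist_force: [-0.8, 0.6, -0.1]
finger_gap: 0.313
```

Emit:
play_rows:
  deltas:
    - [[-0.1,-1.5,0],[0,0,0],0.5]
    - [[0,0,0],[0,0,0],0.5]

```text
time_s: 21.98
eef_pos: [0.5682, 0.1716, 0.1313]
tcp_rot: [[-0.0, 0.998, -0.068], [-0.0, -0.068, -0.998], [-1.0, -0.0, 0.0]]
wrist_force: [-2.1, 0.5, -0.7]
finger_gap: 0.315
```

Emit:
play_rows:
  deltas:
    - [[-0.1,-1.5,0],[0,0,0],0.5]
    - [[0,0,0],[0,0,0],0.5]

```text
time_s: 22.22
eef_pos: [0.5681, 0.1701, 0.1313]
tcp_rot: [[-0.0, 0.998, -0.068], [-0.0, -0.068, -0.998], [-1.0, -0.0, 0.0]]
wrist_force: [-1.3, -0.8, -0.3]
finger_gap: 0.309
```

```bash
python3 - <<'E'
from h import *
s=r.read_state();print(s["eef_pos"],s["wrist_force"],s["wrist_torque"])
b=cap("scene");save(b,"p7.png",(270,148,330,208),10)
print("coil seated px",[proj(b,p) for p in((.5488,.1205,.132),(.548,.0885,.132),(.5643,.1696,.138))])
# leg tip beyond axle: bright row profile left of the axle
g=cv2.cvtColor(b["img"],cv2.COLOR_RGB2GRAY);print(g[178:196,282:304])
E
```

```text
[0.56808269 0.17006162 0.13130313] [-1.29700399 -0.775212   -0.25801032] [-0.13169883  0.4410713  -0.10967676]
coil seated px [array([300.28245047, 184.81957   ]), array([285.48269045, 185.32174434]), array([324.49798537, 187.11181575])]
[[ 83 101 104 105  96  87  97 103 113 109 109 109 114 124 136 141 141 152
  156 154 152 151]
 [109 110 107 107 104  92  86  98 108 113 108 107 117 123 128 122 118 127
  121 134 125 121]
 [111 115 108 107 104  97  90  95 102 100 102 111 117 131 143 134 134 134
  132 132 127 124]
 [114 107 109 107 110 104  97  94  91 104 108 117 122 134 149 155 163 163
  163 159 161 161]
 [109 109 107 111 110 112 104  95  88  97 113 132 132 120 132 159 174 173
  178 177 179 171]
 [111 116 109 112 113 115 118 114 110 115 130 143 139 115 107 123 148 157
  170 171 177 159]
 [113 104 106 110 115 133 138 136 140 146 153 157 150 118  86  91 111 129
  143 145 142 128]
 [105 113 110 114 123 138 147 148 151 155 162 166 151 127  90  70  82  85
   94  95 101  87]
 [108 105 111 111 116 126 121 123 126 130 128 139 131 110  87  76  66  69
   73  70  63  61]
 [108 106 108 104 111 108 101  93  85  87 106 112 112 111 105  91  86  80
   83  75  69  72]
 [110 108 107 107 105 109  97  86  85 107 120 134 144 149 141 134 124 111
  107  90  81  93]
 [107 108 110 109 106 113 104 105 119 137 153 153 151 153 154 162 156 146
  141 128 123 135]
 [109 109 107 105 114 111 122 133 139 152 150 141 123 125 130 141 156 163
  158 159 150 146]
 [107 112 112 104 111 124 141 150 146 135 118 107 100 104 113 117 126 132
  139 140 147 134]
 [110 104 111 105 102 120 139 131 120  93  74  79  92 112 114 108 103 104
  107 107 106  96]
 [105 104  99  95  93  95 105  95  74  49  45  65  87  99 115 115 109 107
  103 103  94 101]
 [ 87  82  75  82  80  84  90  82  72  52  41  50  65  76  89 102 105 104
  108 110 110  98]
 [ 87  87  87  88  91  99  98  96  85  69  48  39  50  53  66  69  79  81
   95  90  86  81]]
```

The leg tip now stands through at column ~286 (285.5 expected when seated), about 1 mm short. I push 1 mm more and read the force.

Emit:
play_rows:
  deltas:
    - [[-0.1,-1,0],[0,0,0],0.5]
    - [[0,0,0],[0,0,0],0.5]
    - [[0,0,0],[0,0,0],0.5]

```text
time_s: 22.65
eef_pos: [0.5681, 0.1693, 0.1313]
tcp_rot: [[-0.0, 0.998, -0.068], [-0.0, -0.068, -0.998], [-1.0, -0.0, 0.0]]
wrist_force: [-2.1, 1.2, 0.1]
finger_gap: 0.312
```

Emit:
play_rows:
  deltas:
    - [[-0.1,-1,0],[0,0,0],0.5]
    - [[0,0,0],[0,0,0],0.5]
    - [[0,0,0],[0,0,0],0.5]

```text
time_s: 23.02
eef_pos: [0.568, 0.1684, 0.1314]
tcp_rot: [[0.0, 0.998, -0.068], [0.0, -0.068, -0.998], [-1.0, 0.0, -0.0]]
wrist_force: [-2.5, 1.6, -0.1]
finger_gap: 0.309
```

The side force and the small rising resistance show that the neck went over at TCP y ≈ 0.19 and the clip is now at its seat. I ease off, release and lift away.

Emit:
play_rows:
  deltas:
    - [[0.2,0.2,0],[0,0,0],0.5]
    - [[0,0,0],[0,0,0],0.35]
    - [[0,0,0],[0,0,0],0.2]
    - [[0,0,0],[0,0,0],0.1]
    - [[0,0,0],[0,0,0],0.1]
    - [[0,0,5],[0,0,0],0.1]
    - [[0,0,15],[0,0,0],0.1]
    - [[0,0,40],[0,0,0],0.1]
    - [[0,0,40],[0,0,0],0.1]
    - [[0,30,40],[0,0,0],0.1]
    - [[-20,40,0],[0,0,0],0.1]
    - [[-40,40,0],[0,0,0],0.1]
    - [[-50,40,0],[0,0,0],0.1]
    - [[-40,40,0],[0,0,0],0.1]
    - [[0,0,0],[0,0,0],0.1]
    - [[0,0,0],[0,0,0],0.1]

```text
time_s: 25.02
eef_pos: [0.4196, 0.3576, 0.2722]
tcp_rot: [[0.001, 0.998, -0.068], [0.0, -0.068, -0.998], [-1.0, 0.001, -0.0]]
wrist_force: [-0.4, 0.8, -0.8]
finger_gap: 0.448
```

```bash
python3 - <<'E'
from h import *
b=cap("scene");a=cap("top");s=r.read_state();print(s["eef_pos"],s["wrist_force"])
def z(c,x,y,w,h,sc): return cv2.resize(c["img"][y:y+h,x:x+w,::-1],None,fx=sc,fy=sc,interpolation=cv2.INTER_CUBIC)
cv2.imwrite("pics/p8.png",np.hstack([z(b,275,153,65,60,6),z(a,172,143,65,60,6)]))
e=proj(b,(.5488,.1205,.132)),proj(a,(.5470,.1201,.132));print(e)
EE=[(.5488,.1205),(.5470,.1201)]
for c,(x,y) in zip((b,a),EE): print([np.round(proj(c,p),1) for p in((x-.0022,y-.032,.132),(x+.0035+.012,y+.049,.141))])
E
```

```text
[0.4202314  0.35689978 0.27172412] [-0.01469453 -0.57927771 -0.06769676]
(array([300.28245047, 184.81957   ]), array([216.2736725 , 177.13933981]))
[array([285.4, 184.8]), array([324.6, 186.2])]
[array([229.5, 177.9]), array([195.6, 170.3])]
```

View pics/p8.png

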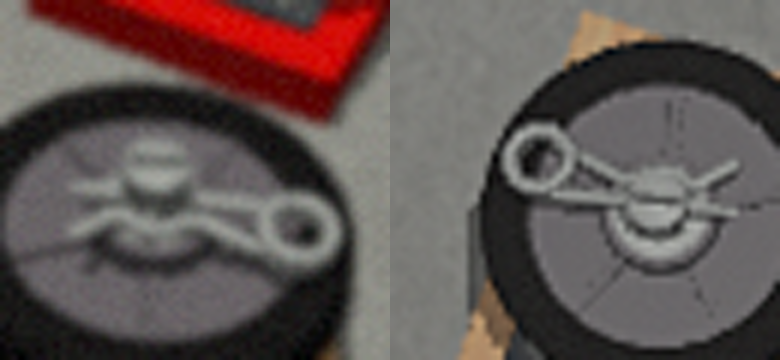

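The clip is seated: the leg tip shows beyond the axle at top pixel (229.6,177.9) against (229.5,177.9) expected, the bent leg is wrapped round the near side of the axle, and the coil is at (540,158). I check the cup, then hand in.

```bash
python3 - <<'E'
from h import *
old=cv2.resize(cv2.imread("pics/scene0.png"),(512,384),interpolation=cv2.INTER_AREA)[:,:,::-1]
b=cap("scene");bx=np.s_[150:205,388:440]
print("cup diff",np.abs(b["img"][bx].astype(int)-old[bx]).mean(), r.read_state()["time_s"])
print(ticket.hand_in())
E
```

```text
cup diff 19.97051282051282 25.175
the job is handed in; nothing more can be done
None
```

The job is handed in after about 25 s of robot time. The wheel is home and the larger R-clip is seated in the cross-hole, but my last check on the coffee cup did not settle whether it is untouched.

**Wheel:** I pressed it down by its hub with the fingers either side of the axle. It came up against a firm stop and held 27 N there without moving, with the hub top at z ≈ 0.126 m. The last pictures show the axle standing clear of the hub.

**Clip:** I pushed the straight leg through the hole from the +y side in small steps. The largest forces I read were about 5 N sideways and 3.4 N along the push. The push dropped off after the neck passed the axle, at about the place the clip's shape predicts. I read forces only at the end of each step, so I never saw the stated 10 N peak.

**After letting go:** In the top view the leg tip is within about 0.1 pixel of where it should be when seated. The coil is about 1.5 pixels (roughly 3 to 4 mm) off, so the clip probably sits slightly turned in the hole's clearance. The bent leg is round the axle.

**Disagreements and open points:**
- **Cameras against touch:** they disagreed by about 2 mm on where the axle stands in x. I corrected by comparing clip and axle in the same picture.
- **Cup:** I felt no contact with it, and the tool passed well above or beside it. The final picture comparison around the cup showed a clear difference (mean 20 grey levels). The arm or its shadow in front of the cup could explain that, but I did not confirm it with another look.

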